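# Pack the red vaccine carrier

## Robot

A 6-joint arm with a two-finger parallel gripper is mounted at the origin on the work surface. World frame = base frame: x ahead of the robot, y to its left, z up, the work surface at z = 0. Lengths are in mm, angles in rad, forces in N, time in s.
With the tool pointing down it reaches from about 400 to 825 mm from the base axis. Payload 7 kg.
Tool frame: the origin (TCP) lies between the finger pads; the fingertips stand 22 mm ahead of it and the grasp point (between the pads) lies 3 mm ahead of it; z points along the fingers, y is the line along which they close (so a half turn about z gives the same grasp; the last joint's range is limited). The gripper opens to 88 mm and grips with 3 to 60 N. Pads are 19 mm wide; open, the fingers measure 130 mm over their backs; the gripper's body (78 mm by 193 mm) begins 47 mm behind the grasp point.
Start: joints at [1.614, 0.359, 0.012, 0, -1.224, -0.288], TCP at [163.605, 654.85, 248.561] pointing down, gripper open.
Joint ranges: [-3.07, 3.07], [-1.43, 2.12], [-1.02, 1.25], [-3.03, 1.67], [-3.05, -0], [-3.03, 3.03]. Speed limits (rad/s): [2.39, 2.39, 3.01, 3.14, 3.14, 3.14].

## Interface

Orientations are given as a unit quaternion [x, y, z, w].
In Python, from plant import sensors, optics, order, nets gives the robot as it stands.
- The arm moves only by the tool move_arm, never from a script. Its argument "steps" is a list of rows, each a list of 3 entries, a list of its own where there are three numbers: the opening in per cent of the stroke, from 0 (shut) to 100 (fully open), then the shift along the world's x, y, z in m, then the turn about the world's z in degrees. A call has 1 to 5 rows; each row is the pose to reach, as a shift and turn from the pose commanded when the call began; what a row does not reach only later rows make up. A row lasts 1/8 s, in which the tool goes at most 62.5 mm and 10.7 degrees, less where a joint would pass 70% of its speed; a pose out of reach is approached as far as the arm can. A call with a gripper value outside its range is refused whole. The fingers move at their own pace and stop on an object; "newtons" is the grip in N (left out, the last holds). Time passes only in rows, so rows that repeat a pose let the fingers close. It gives the time, the measured TCP pose, the force, the opening and the grip force at its end, in the units of the state.
- sensors.state(): the state, without advancing time (a new reading comes with each control period).
- optics.capture(name): name is "scene" or "side" or "wrist"; returns a dict with "color" (400x640x3 uint8, red, green, blue), "range_z" (400x640 float32, mm along the optical axis (not along the pixel's ray), 0 where there is no reading), "fx", "fy", "cx", "cy" (pixels), "eye" and "orientation" of the camera in the world; the wrist camera has in their place "tool_from_camera" (4x4, takes a point from camera to tool coordinates, whose origin is the TCP and whose axes are the flange's). Camera axes: x right, y down, z forward; pixel columns grow to the right and rows downward; lengths in mm; the calibration is good to about 2 mm. A picture is of the moment at which its call begins: read the wrist's pose just before it.
- order.job_done(): hands the job in; it is judged then, once.
Trained networks look in the newest picture that a camera, given by its name, has taken for a name from the list of things; names that differ only in an ending like _2 or _b are one class to them, and where a whole thing is asked for, a point or a joint stands for the part that bears it (a point fixed in the world has none). Each returns a list of dicts, best first, with "p" (0 to 1); they miss things now and then, are a little off and sometimes report something else, mostly with a low value. They report only what shows in the picture. A call takes as long as a camera call.
- nets.silhouettes(camera, thing): "pixels" (400x640 bool, what is visible of it) and "box" ([centre column, centre row, width, height] in pixels, round what is visible of it).
- nets.landmark_of(camera, thing): "at" ([column, row] in pixels: a listed point, or the origin of a listed thing).
The state is a dict: "time_s": time; "joint_positions": joint angles; "joint_vel": joint speeds; "joint_torque": joint torques, N m; "tcp_pos": TCP position; "eef_rot": TCP orientation; "wrist_force": force on the tool from outside, world axes, zero at the start; "wrist_torque": the same for the moment, N m; "opening": finger opening in mm; "finger_force": force on a finger pad.
Only numpy, scipy, OpenCV 4.12 (cv2) and the standard library are available. Lean on these libraries where they do the work, as an engineer would, in place of code of your own. Each camera call takes 0.05 s, during which the arm holds its last target. There are 200 camera calls.

## Task

Pack the red carrier from the bottom up: first the blue cold pack into its recess, then the finned metal plate centred on the pack with its fins up, then the vial rack centred on the plate and fully home so that its fins slide between the plate's fins, and last the white lid square over the rack. Line every piece up lengthwise with the carrier, set each one down before letting go (do not drop the vial rack), and finish with the whole stack standing level and let go. Do not disturb the yellow pack (it has thawed), the grey temperature logger or the bottle.

Things in the scene. Friction and masses are not known exactly. Their poses are not given: they have to be found in the camera images.
- carrier: Target: low red box base with white lips and a grey recess, fixed, 112 (x) x 180 (y) x 40 mm, black loop handle at each y end. Origin: centre of its underside; y lengthwise. Recess in the top 70 (x) x 130 (y) mm, floor 30 mm above the origin. White lips 10 mm high only at the ends and corners; the middle 86 mm of each long side is open at floor level for fingers. Unaltered by a half turn.
- cold_pack_mid (a point): Centre of the blue hard-shell cold pack, 60 (x) x 120 (y) x 36 mm high, 0.3-0.55 kg, loose, lying flat; the point is 18 mm above its underside; y along its length. Unaltered by a half turn.
- cold_plate_mid (a point): Centre of the finned aluminium plate, 53 (x) x 120 (y) x 32 mm overall, 0.3 kg, loose, fins up; point 16 mm above its underside. Base 10 mm thick; four fins along y, 5 mm thick, 22 mm high, at x = -24, -8, 8, 24 mm (11 mm gaps), tips rounded; outer fins flush with the base, good to grip across x. Unaltered by a half turn.
- vial_rack_mid (a point): Centre of the blue and white vial rack, ten orange caps in its top, 56 (x) x 120 (y) x 54 mm overall, 0.2 kg, loose; point 27 mm above its lowest edge. Upper 34 mm: block, gripped across x; below, three fins along y, 5 mm thick, 20 mm long, at x = -16, 0, 16 mm, on which it stands. Home, its block rests on the plate's fin tips, point 23 mm above the plate's. Half turn: same.
- lid_bar (a point): Centre of the black grip bar, 14 (x) x 90 (y) x 16 mm, of the white lid, 78 (x) x 142 (y) mm, 0.16 kg, loose. Point 46 mm above the skirt's lower edge; bar's underside 20 mm above the lid's top. Skirt 10 mm deep, 68 x 132 mm inside, goes around the rack's top; seated, the lid rests on the rack's top and this point is 63 mm above the rack's. Unaltered by a half turn.
- thawed_pack_mid (a point): Centre of the yellow cold pack (thawed, not wanted), same shape and size as the blue one. Leave alone.
- logger: Bystander: grey temperature logger with a green screen, 50 (x) x 76 (y) x 40 mm, origin at the centre of its underside.
- disinfectant: Bystander: white bottle with green label and blue cap, 60 mm diameter, 130 mm high, origin at the centre of its underside.

How it is judged (in metres and radians):
On the way, in this order (a step that is already met when the one before it is completed fails the run):
1. the blue cold pack lies flat in the carrier's recess, let go (horizontal distance between cold_pack_mid and carrier below 0.01 m and z of cold_pack_mid in the frame of carrier between 0.044 and 0.052 m and angle between cold_pack_mid's own z axis and vertical below 0.07 rad and angle between the y axis of cold_pack_mid and the y axis of carrier, either way round below 0.25 rad and contact force between the fingers and cold_pack below 0.2 N and linear speed of cold_pack below 0.03 m/s), for 0.2 s.
2. the finned plate lies centred on the blue pack, fins up, let go (horizontal distance between cold_pack_mid and carrier below 0.01 m and z of cold_pack_mid in the frame of carrier between 0.044 and 0.052 m and angle between each of cold_pack_mid, cold_plate_mid's own z axis and vertical below 0.07 rad and angle between the y axis of each of cold_pack_mid, cold_plate_mid and the y axis of carrier, either way round below 0.25 rad and horizontal distance between cold_plate_mid and cold_pack_mid below 0.012 m and z of cold_plate_mid in the frame of carrier between 0.078 and 0.086 m and contact force between the fingers and cold_plate below 0.2 N and linear speed of cold_plate below 0.03 m/s), for 0.2 s.
3. the vial rack is fully home, its fins between the plate's fins, let go (horizontal distance between cold_pack_mid and carrier below 0.01 m and z of cold_pack_mid in the frame of carrier between 0.044 and 0.052 m and angle between each of cold_pack_mid, cold_plate_mid, vial_rack_mid's own z axis and vertical below 0.07 rad and angle between the y axis of each of cold_pack_mid, cold_plate_mid, vial_rack_mid and the y axis of carrier, either way round below 0.25 rad and horizontal distance between cold_plate_mid and cold_pack_mid below 0.012 m and z of cold_plate_mid in the frame of carrier between 0.078 and 0.086 m and horizontal distance between vial_rack_mid and cold_plate_mid below 0.012 m and z of vial_rack_mid in the frame of carrier between 0.101 and 0.109 m and contact force between the fingers and vial_rack below 0.2 N and linear speed of vial_rack below 0.03 m/s), for 0.2 s.
4. the lid is seated over the rack, let go (horizontal distance between cold_pack_mid and carrier below 0.01 m and z of cold_pack_mid in the frame of carrier between 0.044 and 0.052 m and angle between each of cold_pack_mid, cold_plate_mid, vial_rack_mid, lid_bar's own z axis and vertical below 0.07 rad and angle between the y axis of each of cold_pack_mid, cold_plate_mid, vial_rack_mid, lid_bar and the y axis of carrier, either way round below 0.25 rad and horizontal distance between cold_plate_mid and cold_pack_mid below 0.012 m and z of cold_plate_mid in the frame of carrier between 0.078 and 0.086 m and horizontal distance between vial_rack_mid and cold_plate_mid below 0.012 m and z of vial_rack_mid in the frame of carrier between 0.101 and 0.109 m and horizontal distance between lid_bar and vial_rack_mid below 0.012 m and z of lid_bar in the frame of carrier between 0.164 and 0.172 m and contact force between the fingers and lid below 0.2 N and linear speed of lid below 0.03 m/s), for 0.2 s.
At the end, for the whole second after the job is handed in: Blue pack in the recess (within 10 mm), plate on it, rack's fins fully down between the plate's, lid over the rack (each within 12 mm of the piece below); heights within 4 mm of seated, level within 4 degrees, in line with the carrier within 14 degrees; all released and at rest (all of step 4 and contact force between the fingers and cold_pack below 0.2 N and linear speed of each of cold_pack, cold_plate, vial_rack below 0.03 m/s and contact force between the fingers and cold_plate below 0.2 N and contact force between the fingers and vial_rack below 0.2 N); the robot touches nothing.
It fails at once if the yellow pack is disturbed (moved more than 20 mm) (distance of thawed_pack_mid from where it was at the start of the episode above 0.02 m).
It fails at once if the grey temperature logger is disturbed (moved more than 20 mm) (distance of logger from where it was at the start of the episode above 0.02 m).
It fails at once if the bottle is disturbed (moved more than 20 mm) (distance of disinfectant from where it was at the start of the episode above 0.02 m).
It fails at once if the vial rack is dropped (falls freely, faster than 0.5 m/s) (linear speed of vial_rack above 0.5 m/s and contact force between the fingers and vial_rack below 0.1 N).
It also fails if it takes over 141 s, if anything falls off the work surface, if the arm or the gripper's body presses on something with over 40 N, if the wrist force passes 120 N, or if a joint passes its speed limit or range.

## Working session

There is one attempt and no reset: what is moved stays moved. The work goes in short steps, Python scripts to look and compute and a tool call to move; the robot and the scene stay as the last step left them, time stands still between calls to the robot, and variables do not carry over. Pictures are saved under pics/ and viewed, at most 14 in all, crops included, and the job is handed in when it is done.

Besides the shell and the picture viewer there is one more tool, called after "Call:" in YAML: its name, and indented under it one key for each argument. move_arm: Moves the arm, as the interface text tells. Its arguments: {"type":"object","properties":{"steps":{"type":"array"},"newtons":{"type":"number"}},"required":["steps"]}

```bash
mkdir -p pics; ls
cat > h.py <<'E'
import numpy as np, cv2
from scipy.spatial.transform import Rotation as R
from plant import sensors, optics, order, nets
def cap(name):
    s=sensors.state(); c=optics.capture(name)
    if name=="wrist":
        T=np.eye(4);T[:3,:3]=R.from_quat(s["eef_rot"]).as_matrix();T[:3,3]=s["tcp_pos"]
        M=T@np.array(c["tool_from_camera"])
    else:
        M=np.eye(4);M[:3,:3]=R.from_quat(c["orientation"]).as_matrix();M[:3,3]=c["eye"]
    c["M"]=M
    v,u=np.mgrid[:400,:640]; z=c["range_z"]
    p=np.stack([(u-c["cx"])/c["fx"]*z,(v-c["cy"])/c["fy"]*z,z],-1)
    c["W"]=p@M[:3,:3].T+M[:3,3]; c["ok"]=z>0
    return c
def save(c,f): cv2.imwrite("pics/"+f,c["color"][:,:,::-1])
def pts(c,name,thing):
    r=nets.silhouettes(name,thing)
    if not r: return None
    m=r[0]["pixels"]&c["ok"]
    return r[0]["p"],c["W"][m],r[0]["box"]
def top(P,band=6,zt=None):
    "min-area rect of points near top; returns z, centre, size, yaw of long axis (deg from world y)"
    z=np.percentile(P[:,2],97) if zt is None else zt
    Q=P[abs(P[:,2]-z)<band]
    (c,(w,h),a)=cv2.minAreaRect(Q[:,:2].astype(np.float32))
    if w>h: a-=90; w,h=h,w
    a=(a+90)%180-90
    return len(Q),round(float(z),1),np.round(c,1),np.round((w,h),1),round(a,1)
E
cat > a.py <<'E'
from h import *
s=sensors.state();print(s["tcp_pos"],s["eef_rot"],s["opening"],s["time_s"])
for n in ["scene","side"]:
    c=cap(n);save(c,n+"0.png");print(n,np.round(c["M"][:3,3]))
    for t in ["carrier","cold_pack_mid","cold_plate_mid","vial_rack_mid","lid_bar","thawed_pack_mid","logger","disinfectant"]:
        r=pts(c,n,t)
        if r is None or len(r[1])<20: print(t,None);continue
        print(t,round(r[0],2),np.round(r[2]),*top(r[1]))
E
python3 a.py
```

```text
pics
[163.49184197 654.42443846 247.61322269] [ 9.92510209e-01 -1.22158795e-01 -4.43134860e-05  8.43895947e-04] 87.80356861464591 0.0
scene [1242.   51. 1022.]
carrier 0.74 [170. 196.  80.  46.] 686 40.5 [ 485.2 -420. ] [113.7 172.9] 12.6
cold_pack_mid 0.57 [280. 190.  47.  31.] 616 37.4 [ 432.1 -128.7] [ 61.4 120.7] -20.7
cold_plate_mid 0.87 [385. 271.  55.  38.] 417 32.3 [670.9 161.7] [ 56.8 118.8] -16.4
vial_rack_mid 0.81 [472. 218.  51.  39.] 745 55.3 [501.8 388.2] [ 59.9 119.3] -16.2
lid_bar 0.65 [267. 256.  62.  43.] 196 53.2 [ 641.2 -136.7] [16.7 89.8] -11.6
thawed_pack_mid 0.85 [357. 200.  45.  26.] 676 37.1 [456.8  88.9] [ 60.4 118.1] 14.3
logger None
disinfectant 0.76 [430. 158.  24.  44.] 72 127.7 [327.1 285.7] [24.5 30.5] -89.1
side [118. 532. 701.]
carrier 0.65 [411. 139.  53.  45.] 510 40.9 [ 476.7 -420.9] [111.3 177.2] 12.6
cold_pack_mid 0.94 [380. 201.  53.  37.] 784 37.8 [ 424.1 -129.4] [ 60.2 119.6] -20.0
cold_plate_mid 0.76 [224. 228.  60.  40.] 487 32.5 [663.  162.9] [ 55.5 117.4] -14.6
vial_rack_mid 0.89 [195. 339.  80.  67.] 2073 55.8 [495.5 388.4] [ 57.8 119.7] -14.5
lid_bar 0.95 [313. 171.  60.  41.] 134 54.0 [ 634.4 -135.8] [15.1 87.8] -11.2
thawed_pack_mid 0.91 [315. 250.  52.  51.] 1156 37.8 [448.5  89.4] [ 60.1 121.3] 14.3
logger 0.97 [443. 181.  32.  32.] 363 41.9 [ 319.8 -284.6] [49.1 75.1] -4.2
disinfectant 0.88 [308. 343.  38.  58.] 230 130.1 [321.7 287.1] [25.6 26. ] 77.5
```

View pics/scene0.png

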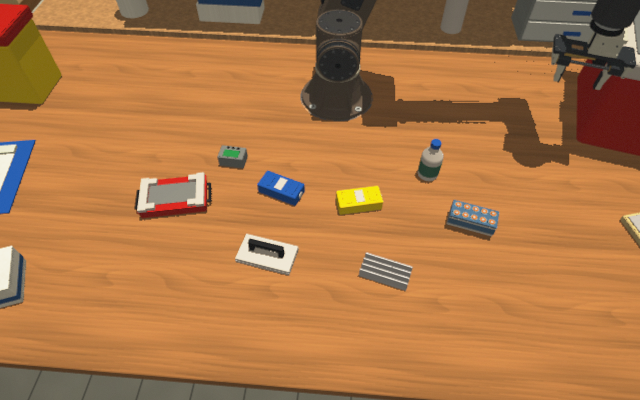

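Call:
move_arm:
  steps:
    - [100,[0.05,-0.036,0],-10]
    - [100,[0.1,-0.072,0],-20]
    - [100,[0.15,-0.108,0],-30]
    - [100,[0.2,-0.144,0],-40]
    - [100,[0.25,-0.18,0],-50]
  newtons: 25

```text
time_s: 1.52
tcp_pos: [415.0, 473.6, 248.9]
eef_rot: [0.846, -0.532, 0.0, -0.0]
wrist_force: [0.1, 1.6, -0.2]
opening: 87.9
finger_force: 0.0
```

Call:
move_arm:
  steps:
    - [100,[0.003,-0.06,0],-9]
    - [100,[0.006,-0.12,0],-18]
    - [100,[0.009,-0.18,0],-27]
    - [100,[0.012,-0.24,0],-36]
    - [100,[0.015,-0.3,0],-46]

```text
time_s: 2.15
tcp_pos: [428.4, 173.0, 249.0]
eef_rot: [-0.571, 0.821, 0.0, 0.001]
wrist_force: [0.6, -1.2, 0.7]
opening: 87.8
finger_force: 0.0
```

Call:
move_arm:
  steps:
    - [100,[0,-0.06,0],0]
    - [100,[0,-0.12,0],0]
    - [100,[0,-0.18,0],0]
    - [100,[0,-0.24,0],0]
    - [100,[0,-0.3,0],0]

```text
time_s: 2.78
tcp_pos: [428.4, -127.0, 249.2]
eef_rot: [-0.574, 0.819, -0.0, 0.001]
wrist_force: [1.8, -0.3, -0.2]
opening: 87.8
finger_force: 0.0
```

The scene picture shows the carrier at (174,195), logger (232,156), blue pack (281,187), yellow pack (360,199), lid (267,253), plate (386,271), bottle (431,163) and rack (473,217), matching the measured layout.

```bash
cat > w.py <<'E'
from h import *
import sys
c=cap("wrist");save(c,sys.argv[1]+".png");s=sensors.state()
x=R.from_quat(s["eef_rot"]).as_matrix()[:,0]
print("tcp",np.round(s["tcp_pos"],1),"closing yaw",round(np.degrees(np.arctan2(x[1],x[0]))+90,2))
for a in sys.argv[2:]:
    r=pts(c,"wrist",a)
    print(a,None if r is None or len(r[1])<20 else (round(r[0],2),np.round(r[2]),*top(r[1])))
E
python3 w.py w1 cold_pack_mid carrier
```

```text
tcp [ 427.5 -132.3  248.9] closing yaw -20.2
cold_pack_mid (0.75, array([326., 173.,  57., 110.]), 5997, 36.4, array([ 426.4, -130.3]), array([ 60. , 119.1]), -20.6)
carrier (0.58, array([194.,  12.,  81.,  23.]), 392, 39.6, array([ 504.6, -328.9]), array([14.5, 33.3]), 71.7)
```

View pics/w1.png

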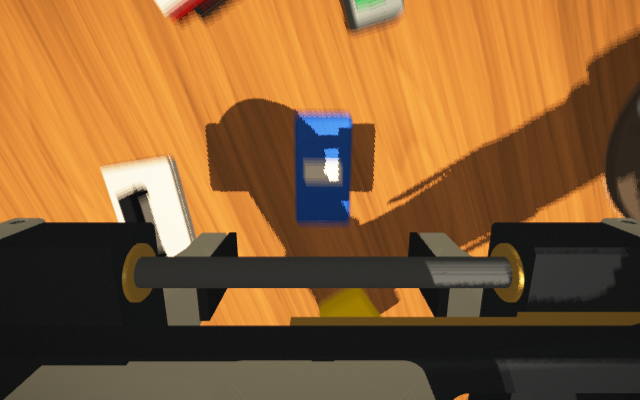

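The wrist view shows the blue pack at (325,168) with its axis along the image, squared to the gripper, and the lid at left (150,205).

Call:
move_arm:
  steps:
    - [100,[-0.002,-0.004,-0.06],-0.4]
    - [100,[-0.002,-0.004,-0.1],-0.4]
    - [100,[-0.002,-0.004,-0.1],-0.4]
    - [100,[-0.002,-0.004,-0.1],-0.4]

```text
time_s: 3.42
tcp_pos: [427.9, -128.5, 150.1]
eef_rot: [-0.571, 0.821, -0.001, 0.001]
wrist_force: [0.1, 1.2, 0.1]
opening: 87.5
finger_force: 0.0
```

```bash
python3 w.py w2 cold_pack_mid
```

```text
tcp [ 428.1 -128.6  150.4] closing yaw -20.34
cold_pack_mid (0.68, array([324., 190.,  82., 133.]), 10069, 36.3, array([ 424.2, -136.1]), array([ 60., 106.]), -20.5)
```

Call:
move_arm:
  steps:
    - [100,[0,-0.001,-0.05],0]
    - [100,[0,-0.001,-0.09],0]
    - [100,[0,-0.001,-0.12],0]
    - [100,[0,-0.001,-0.121],0]
    - [0,[0,-0.001,-0.121],0]

```text
time_s: 4.15
tcp_pos: [427.9, -130.0, 29.0]
eef_rot: [-0.571, 0.821, -0.001, 0.001]
wrist_force: [0.4, 0.6, -0.3]
opening: 82.4
finger_force: 0.0
```

Call:
move_arm:
  steps:
    - [0,[0,0,0],0]
    - [0,[0,0,0],0]
    - [0,[0,0,0],0]
    - [0,[0,0,0],0]

```text
time_s: 4.65
tcp_pos: [426.9, -130.1, 28.4]
eef_rot: [-0.571, 0.821, -0.0, 0.0]
wrist_force: [-2.9, 3.1, 9.1]
opening: 59.9
finger_force: 25.0
```

Call:
move_arm:
  steps:
    - [0,[0,0,0.04],0]
    - [0,[0,0,0.1],0]
    - [0,[0.005,-0.03,0.15],5]
    - [0,[0.01,-0.06,0.19],12]
    - [0,[0.014,-0.09,0.2],20]

```text
time_s: 5.28
tcp_pos: [441.5, -221.1, 230.6]
eef_rot: [-0.706, 0.708, -0.002, 0.002]
wrist_force: [-0.2, 0.9, -5.2]
opening: 59.7
finger_force: 25.0
```

Call:
move_arm:
  steps:
    - [0,[0.007,-0.045,0],7]
    - [0,[0.014,-0.085,0],13]
    - [0,[0.014,-0.085,0],13]
    - [0,[0.014,-0.085,0],13]

```text
time_s: 5.78
tcp_pos: [453.7, -304.8, 226.8]
eef_rot: [0.78, -0.626, -0.001, 0.0]
wrist_force: [-0.9, 0.3, -4.1]
opening: 59.4
finger_force: 25.0
```

```bash
cat > car.py <<'E'
from h import *
import sys
c=cap("wrist");save(c,sys.argv[1]+".png");s=sensors.state()
x=R.from_quat(s["eef_rot"]).as_matrix()[:,0]
print("tcp",np.round(s["tcp_pos"],1),"closing yaw",round(np.degrees(np.arctan2(x[1],x[0]))+90,2),s["opening"],s["finger_force"])
p,P,b=pts(c,"wrist","carrier");print(p,b,top(P,4,40.))
F=P[abs(P[:,2]-30)<3];print("floor",top(F,5,30.))
# red/white body, handles excluded: within colour
m=nets.silhouettes("wrist","carrier")[0]["pixels"]&c["ok"]
col=c["color"].astype(int);z=c["W"][...,2]
wh=m&(col.min(-1)>120)&(abs(z-40)<4)
print("lips",top(c["W"][wh],5,40.))
print(nets.landmark_of("wrist","carrier")[:1])
E
python3 car.py w3
```

```text
tcp [ 453.9 -304.5  227.1] closing yaw 12.52 59.743808030367376 24.998483955860138Traceback (most recent call last):
  File "car.py", line 6, in <module>
    p,P,b=pts(c,"wrist","carrier");print(p,b,top(P,4,40.))
    ^^^^^
TypeError: cannot unpack non-iterable NoneType object
```

View pics/w3.png

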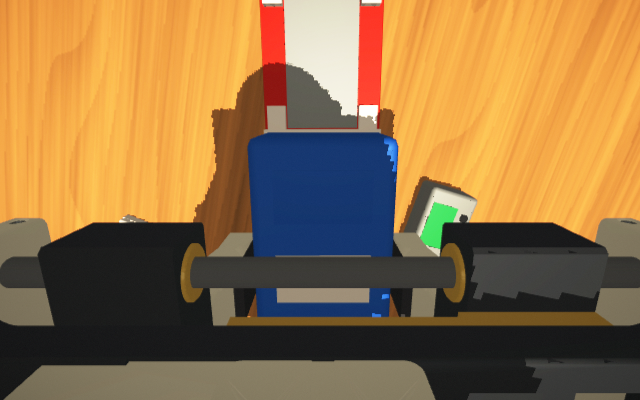

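The wrist view shows the held blue pack hiding the near half of the carrier (top, 262–383 columns); I back off and up to see all of it.

Call:
move_arm:
  steps:
    - [0,[-0.005,0.02,0.05],0]
    - [0,[-0.01,0.03,0.1],0]
    - [0,[-0.01,0.03,0.14],0]
    - [0,[-0.01,0.03,0.14],0]
    - [0,[-0.01,0.03,0.14],0]

```text
time_s: 6.5
tcp_pos: [444.1, -274.1, 366.6]
eef_rot: [0.78, -0.625, -0.001, -0.0]
wrist_force: [-0.4, 0.2, -4.3]
opening: 59.9
finger_force: 25.0
```

```bash
python3 car.py w4
```

```text
tcp [ 444.  -274.3  366.1] closing yaw 12.6 60.12722745308014 24.998324811458588
0.71 [319.9, 62.2, 93.0, 124.4] (2072, 40.0, array([ 476. , -405.3]), array([111.8, 139.6]), 12.4)
floor (7724, 30.0, array([ 476.3, -404.7]), array([112. , 146.5]), 12.5)
lips (1972, 40.0, array([ 475.3, -405.5]), array([110.3, 139.6]), 12.4)
[{'at': [321.5, 51.4], 'p': 0.77}]
```

View pics/w4.png

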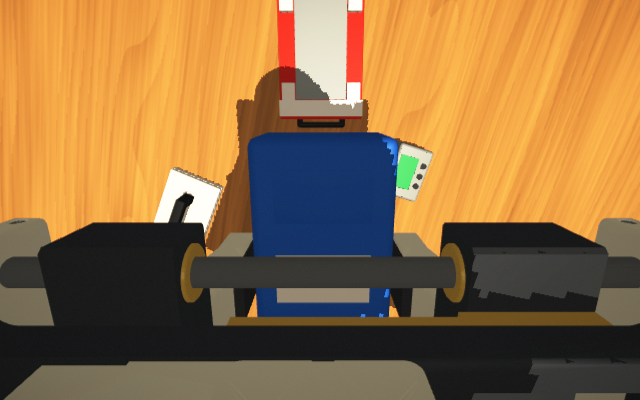

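The picture shows the carrier's near end at row 117, columns 279–363, in line with the held pack; its far end is cut off at the top, so one higher view.

Call:
move_arm:
  steps:
    - [0,[0.002,-0.01,0.04],0]
    - [0,[0.005,-0.02,0.09],0]
    - [0,[0.005,-0.02,0.13],0]
    - [0,[0.005,-0.02,0.13],0]
    - [0,[0.005,-0.02,0.13],0]

```text
time_s: 7.32
tcp_pos: [449.5, -294.9, 495.8]
eef_rot: [0.78, -0.625, -0.001, 0.0]
wrist_force: [0.5, 0.3, -5.9]
opening: 59.8
finger_force: 25.0
```

```bash
python3 car.py w5
```

```text
tcp [ 449.4 -294.8  495.5] closing yaw 12.58 59.9919194342157 24.998399019241333
0.97 [322.9, 70.5, 72.1, 119.6] (2394, 40.0, array([ 479.7, -420.5]), array([112. , 171.3]), 12.7)
floor (4694, 30.0, array([ 479.8, -420.6]), array([112. , 178.9]), 12.5)
lips (1306, 40.0, array([ 493.9, -483.4]), array([ 42.4, 112. ]), -77.5)
[{'at': [317.5, 79.0], 'p': 0.57}]
```

Call:
move_arm:
  steps:
    - [0,[0.01,-0.04,-0.045],0]
    - [0,[0.02,-0.08,-0.09],0]
    - [0,[0.03,-0.1255,-0.13],0]
    - [0,[0.03,-0.1255,-0.19],0]
    - [0,[0.03,-0.1255,-0.25],0]

```text
time_s: 8.15
tcp_pos: [479.0, -421.0, 244.6]
eef_rot: [0.78, -0.626, -0.001, 0.0]
wrist_force: [1.3, -0.2, -4.0]
opening: 59.7
finger_force: 25.0
```

Call:
move_arm:
  steps:
    - [0,[0,0,-0.06],0]
    - [0,[0,0,-0.12],0]
    - [0,[0,0,-0.145],0]
    - [0,[0,0,-0.155],0]
    - [0,[0,0,-0.155],0]

```text
time_s: 8.78
tcp_pos: [479.7, -420.7, 92.4]
eef_rot: [0.78, -0.625, -0.0, 0.0]
wrist_force: [0.8, 0.6, -4.2]
opening: 59.6
finger_force: 25.0
```

```bash
cat > both.py <<'E'
from h import *
import sys
s=sensors.state();x=R.from_quat(s["eef_rot"]).as_matrix()[:,0]
print("tcp",np.round(s["tcp_pos"],1),"yaw",round(np.degrees(np.arctan2(x[1],x[0]))+90,2),s["opening"],s["finger_force"],s["wrist_force"])
for n in ["scene","side"]:
    c=cap(n);save(c,sys.argv[1]+n+".png")
    for t in sys.argv[2:]:
        r=pts(c,n,t)
        if r is None or len(r[1])<20: print(n,t,None);continue
        print(n,t,round(r[0],2),np.round(r[2]),*top(r[1]))
E
python3 both.py p1 cold_pack_mid; python3 -c "
import cv2,numpy as np
a=cv2.imread('pics/p1scene.png')[150:250,110:250];b=cv2.imread('pics/p1side.png')[90:190,350:490]
cv2.imwrite('pics/p1.png',cv2.resize(np.hstack([a,b]),None,fx=2.8,fy=2.8,interpolation=2))"
```

```text
tcp [ 479.7 -420.7   92.4] yaw 12.59 59.581081316852085 24.998317658901215 [ 0.8495452   0.61921178 -4.16927018]
scene cold_pack_mid 0.95 [181. 181.  18.  23.] 206 101.3 [ 477.1 -378.7] [36.7 58.6] -77.5
side cold_pack_mid 0.76 [414. 121.  28.  37.] 449 103.4 [ 475.8 -416.7] [ 58.5 117.1] 12.1
```

View pics/p1.png

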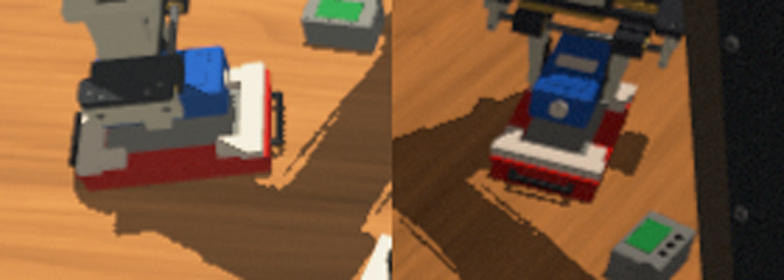

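The crops show the pack held squarely above the recess between the white lips (scene crop (160,95), side crop (575,90)); I lower it.

Call:
move_arm:
  steps:
    - [0,[0,-0.001,-0.015],0]
    - [0,[0,-0.001,-0.025],0]
    - [0,[0,-0.001,-0.03],0]
    - [0,[0,-0.001,-0.034],0]
    - [0,[0,-0.001,-0.034],0]

```text
time_s: 9.6
tcp_pos: [479.8, -421.7, 58.6]
eef_rot: [0.78, -0.625, 0.0, 0.0]
wrist_force: [0.6, -0.1, -4.3]
opening: 59.9
finger_force: 25.0
```

Call:
move_arm:
  steps:
    - [0,[0,0,-0.001],0]
    - [0,[0,0,-0.002],0]
    - [0,[0,0,-0.002],0]

```text
time_s: 9.98
tcp_pos: [479.8, -421.8, 58.4]
eef_rot: [0.78, -0.625, 0.001, 0.0]
wrist_force: [-3.0, 4.5, 10.6]
opening: 60.0
finger_force: 25.0
```

Call:
move_arm:
  steps:
    - [100,[0,0,0.002],0]
    - [100,[0,0,0.002],0]
    - [100,[0,0,0.002],0]
    - [100,[0,0,0.002],0]
    - [100,[0,0,0.002],0]

```text
time_s: 10.6
tcp_pos: [479.6, -421.7, 58.4]
eef_rot: [0.78, -0.625, -0.0, 0.0]
wrist_force: [0.5, -0.8, -0.2]
opening: 87.9
finger_force: 0.0
```

Call:
move_arm:
  steps:
    - [100,[0,0,0.05],0]
    - [100,[0,0,0.11],0]
    - [100,[0,0,0.17],0]
    - [100,[0,0,0.2],0]
    - [100,[0,0,0.2],0]

```text
time_s: 11.22
tcp_pos: [480.7, -422.4, 262.0]
eef_rot: [0.78, -0.625, 0.003, -0.0]
wrist_force: [0.3, -0.5, -0.9]
opening: 87.7
finger_force: 0.0
```

```bash
python3 both.py p2 cold_pack_mid carrier
```

```text
tcp [ 480.7 -422.4  262. ] yaw 12.59 87.66670320179442 0.0 [ 0.31991235 -0.54324151 -0.92388825]
scene cold_pack_mid 0.66 [169. 191.  50.  30.] 714 67.6 [ 486.3 -420.6] [ 63.8 119.6] 12.3
scene carrier 0.88 [171. 195.  75.  48.] 561 41.2 [ 485.1 -420. ] [115.5 173.2] 12.6
side cold_pack_mid 0.64 [416. 132.  32.  34.] 476 67.9 [ 475.9 -421.2] [ 58.8 126.5] 13.2
side carrier 0.9 [412. 139.  50.  47.] 348 41.4 [ 474.3 -418.6] [107.8 172.3] 12.7
```

Call:
move_arm:
  steps:
    - [100,[0.019,0.058,0],-3]
    - [100,[0.038,0.116,0],-6]
    - [100,[0.057,0.174,0],-9]
    - [100,[0.076,0.232,0],-12]
    - [100,[0.095,0.29,0],-15]

```text
time_s: 12.15
tcp_pos: [574.8, -129.7, 257.9]
eef_rot: [-0.691, 0.723, 0.0, -0.0]
wrist_force: [0.9, 0.0, -0.3]
opening: 87.6
finger_force: 0.0
```

Call:
move_arm:
  steps:
    - [100,[0.018,0.058,0],-3]
    - [100,[0.036,0.116,0],-6]
    - [100,[0.054,0.174,0],-9]
    - [100,[0.073,0.232,0],-12]
    - [100,[0.092,0.293,0],-13]

```text
time_s: 12.78
tcp_pos: [666.4, 161.9, 257.7]
eef_rot: [-0.605, 0.796, 0.0, -0.001]
wrist_force: [1.5, -1.1, 0.3]
opening: 87.5
finger_force: 0.0
```

Call:
move_arm:
  steps:
    - [100,[0,0,0],0]
    - [100,[0,0,0],0]

```text
time_s: 13.02
tcp_pos: [665.8, 160.2, 257.2]
eef_rot: [-0.606, 0.795, 0.0, -0.001]
wrist_force: [1.0, -0.5, 0.0]
opening: 87.8
finger_force: 0.0
```

```bash
python3 w.py w6 cold_plate_mid
```

```text
tcp [665.9 159.5 257.8] closing yaw -15.42
cold_plate_mid (0.91, array([323., 175.,  49., 108.]), 1951, 31.5, array([665.6, 161.4]), array([ 52.9, 119.2]), -15.4)
```

View pics/w6.png

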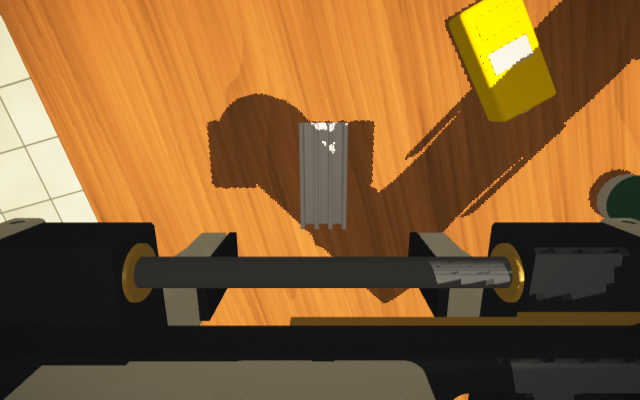

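The wrist view shows the plate at (323,175), fins along the image and square to the gripper; the yellow pack is well off at (500,60).

Call:
move_arm:
  steps:
    - [100,[-0.001,0,-0.06],0]
    - [100,[-0.001,0,-0.12],0]
    - [100,[-0.001,0,-0.18],0]
    - [100,[-0.001,0,-0.22],0]
    - [100,[-0.001,0,-0.23],0]

```text
time_s: 13.75
tcp_pos: [663.6, 157.9, 26.1]
eef_rot: [-0.605, 0.796, 0.0, -0.002]
wrist_force: [-0.7, 0.3, 0.3]
opening: 87.5
finger_force: 0.0
```

Call:
move_arm:
  steps:
    - [100,[0,0,0],0]
    - [0,[0,0,0],0]
    - [0,[0,0,0],0]
    - [0,[0,0,0],0]
    - [0,[0,0,0],0]

```text
time_s: 14.38
tcp_pos: [665.3, 160.2, 29.1]
eef_rot: [-0.606, 0.796, -0.0, 0.0]
wrist_force: [0.1, 1.6, 2.5]
opening: 53.4
finger_force: 2.4
```

Call:
move_arm:
  steps:
    - [0,[0,0,0],0]
    - [0,[0,0,0],0]

```text
time_s: 14.62
tcp_pos: [665.3, 160.2, 29.0]
eef_rot: [-0.606, 0.796, -0.0, 0.0]
wrist_force: [-2.3, -0.1, 5.1]
opening: 52.9
finger_force: 25.0
```

Call:
move_arm:
  steps:
    - [0,[0,0,0.04],0]
    - [0,[0,0,0.1],0]
    - [0,[-0.006,-0.018,0.155],3]
    - [0,[-0.022,-0.07,0.18],6]
    - [0,[-0.041,-0.128,0.18],9]

```text
time_s: 15.25
tcp_pos: [624.7, 31.6, 210.6]
eef_rot: [-0.668, 0.745, -0.001, 0.002]
wrist_force: [1.1, -0.7, -2.8]
opening: 52.8
finger_force: 25.0
```

Call:
move_arm:
  steps:
    - [0,[-0.019,-0.058,0],3]
    - [0,[-0.038,-0.116,0],6]
    - [0,[-0.056,-0.174,0],9]
    - [0,[-0.075,-0.232,0],12]
    - [0,[-0.093,-0.29,0],15]

```text
time_s: 15.88
tcp_pos: [529.9, -259.5, 207.9]
eef_rot: [0.759, -0.652, -0.001, 0.0]
wrist_force: [1.4, -0.1, -2.2]
opening: 53.0
finger_force: 25.0
```

Call:
move_arm:
  steps:
    - [0,[-0.017,-0.055,0],2]
    - [0,[-0.034,-0.11,0],4]
    - [0,[-0.052,-0.1645,-0.03],4]
    - [0,[-0.052,-0.1645,-0.07],4]
    - [0,[-0.052,-0.1645,-0.09],4]

```text
time_s: 16.5
tcp_pos: [476.7, -422.5, 114.8]
eef_rot: [0.779, -0.627, -0.003, 0.0]
wrist_force: [0.8, 0.4, -2.6]
opening: 53.0
finger_force: 25.0
```

Call:
move_arm:
  steps:
    - [0,[0,0,0],0]
    - [0,[0,0,0],0]

```text
time_s: 16.75
tcp_pos: [479.7, -422.6, 119.2]
eef_rot: [0.78, -0.625, 0.0, 0.0]
wrist_force: [0.5, -0.6, -2.6]
opening: 52.9
finger_force: 25.0
```

```bash
python3 both.py p3 cold_plate_mid cold_pack_mid
```

```text
tcp [ 479.7 -422.6  119.2] yaw 12.6 52.86743745586825 24.998790230602026 [ 0.52227719 -0.58644012 -2.60157431]
scene cold_plate_mid 0.79 [179. 172.  23.  25.] 136 121.5 [ 475.1 -380.7] [40.4 56.8] -79.9
scene cold_pack_mid 0.94 [171. 191.  52.  25.] 314 67.6 [ 499.4 -413.9] [ 50.4 123.7] 25.0
side cold_plate_mid 0.95 [416. 114.  29.  25.] 130 123.0 [ 472.6 -409.5] [51.5 98.5] 11.8
side cold_pack_mid 0.91 [414. 133.  27.  25.] 204 67.7 [ 473.8 -411.9] [ 58.5 106.4] 12.1
```

Call:
move_arm:
  steps:
    - [0,[0,0,-0.012],0]
    - [0,[0,0,-0.02],0]
    - [0,[0,0,-0.023],0]
    - [0,[0,0,-0.0245],0]
    - [0,[0,0,-0.0245],0]

```text
time_s: 17.68
tcp_pos: [478.6, -422.1, 95.0]
eef_rot: [0.78, -0.625, -0.001, 0.0]
wrist_force: [-5.0, 4.9, 9.1]
opening: 53.1
finger_force: 25.0
```

Call:
move_arm:
  steps:
    - [100,[0,0,0.001],0]
    - [100,[0,0,0.001],0]
    - [100,[0,0,0.001],0]
    - [100,[0,0,0.001],0]
    - [100,[0,0,0.001],0]

```text
time_s: 18.3
tcp_pos: [479.2, -422.5, 95.0]
eef_rot: [0.78, -0.625, -0.0, 0.0]
wrist_force: [0.1, -0.4, 0.7]
opening: 87.5
finger_force: 0.0
```

Call:
move_arm:
  steps:
    - [100,[0,0,0.04],0]
    - [100,[0,0,0.09],0]
    - [100,[0,0,0.15],0]
    - [100,[0,0,0.166],0]
    - [100,[0,0,0.166],0]

```text
time_s: 18.92
tcp_pos: [479.6, -422.7, 262.4]
eef_rot: [0.78, -0.625, 0.001, -0.0]
wrist_force: [0.0, 1.0, -0.7]
opening: 87.7
finger_force: 0.0
```

```bash
python3 both.py p4 cold_plate_mid cold_pack_mid
```

```text
tcp [ 479.6 -422.7  262.4] yaw 12.57 87.74130458499995 0.0 [ 0.0411961  0.9516562 -0.7333003]
scene cold_plate_mid 0.96 [166. 180.  51.  27.] 384 98.2 [ 482.9 -419.6] [ 55.8 118.9] 13.5
scene cold_pack_mid 0.65 [171. 196.  49.  12.] 105 65.4 [ 509.8 -412. ] [  9.  113.5] 11.7
side cold_plate_mid 0.6 [417. 121.  31.  27.] 161 98.7 [ 472.3 -411.2] [ 52.4 103.7] 13.2
side cold_pack_mid 0.59 [414. 135.  32.  26.] 63 66.4 [ 451.6 -405.5] [ 49.3 115.8] -17.9
```

Call:
move_arm:
  steps:
    - [100,[0.002,0.06,0],-3]
    - [100,[0.004,0.12,0],-6]
    - [100,[0.006,0.18,0],-9]
    - [100,[0.008,0.24,0],-12]
    - [100,[0.01,0.3,0],-15]

```text
time_s: 19.85
tcp_pos: [488.8, -120.7, 260.6]
eef_rot: [-0.691, 0.723, 0.0, -0.0]
wrist_force: [1.5, 0.3, -0.2]
opening: 87.3
finger_force: 0.0
```

Call:
move_arm:
  steps:
    - [100,[0.002,0.06,0],-3]
    - [100,[0.004,0.12,0],-6]
    - [100,[0.006,0.18,0],-9]
    - [100,[0.008,0.24,0],-12]
    - [100,[0.01,0.3,0],-13]

```text
time_s: 20.48
tcp_pos: [498.8, 179.5, 260.6]
eef_rot: [-0.606, 0.796, -0.0, -0.0]
wrist_force: [0.9, -0.7, 0.7]
opening: 87.6
finger_force: 0.0
```

Call:
move_arm:
  steps:
    - [100,[0,0.06,0],0]
    - [100,[0,0.12,0],0]
    - [100,[0,0.18,0],0]
    - [100,[0,0.208,0],0]
    - [100,[0,0.208,0],0]

```text
time_s: 21.1
tcp_pos: [498.8, 386.9, 259.5]
eef_rot: [-0.607, 0.795, -0.0, -0.001]
wrist_force: [-0.7, -0.2, -0.0]
opening: 87.6
finger_force: 0.0
```

```bash
python3 w.py w7 vial_rack_mid
```

```text
tcp [498.8 385.7 259.9] closing yaw -15.37
vial_rack_mid (0.76, array([326., 181.,  57., 118.]), 5887, 54.7, array([496.9, 388.5]), array([ 56. , 120.1]), -14.6)
```

View pics/w7.png

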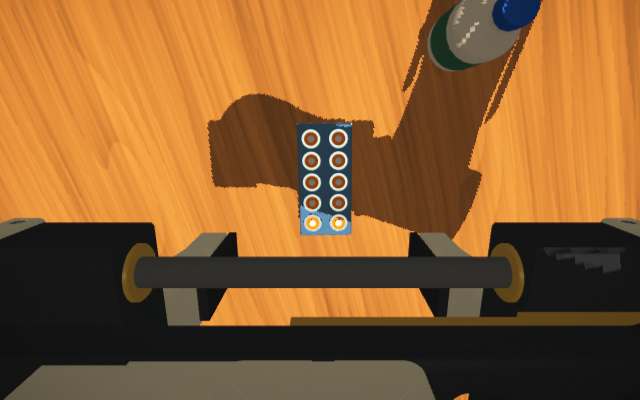

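The wrist view shows the rack at (325,180), square to the gripper, with the bottle well clear at (480,35).

Call:
move_arm:
  steps:
    - [100,[-0.003,0.001,-0.06],0.7]
    - [100,[-0.003,0.001,-0.12],0.7]
    - [100,[-0.003,0.001,-0.17],0.7]
    - [100,[-0.003,0.001,-0.205],0.7]
    - [100,[-0.003,0.001,-0.216],0.7]

```text
time_s: 21.82
tcp_pos: [495.7, 384.1, 43.3]
eef_rot: [-0.61, 0.792, -0.0, -0.002]
wrist_force: [0.3, -0.0, 1.4]
opening: 87.6
finger_force: 0.0
```

Call:
move_arm:
  steps:
    - [100,[0,0,0],0]
    - [0,[0,0,0],0]
    - [0,[0,0,0],0]
    - [0,[0,0,0],0]
    - [0,[0,0,0],0]

```text
time_s: 22.45
tcp_pos: [496.3, 386.7, 45.6]
eef_rot: [-0.611, 0.792, 0.0, 0.0]
wrist_force: [-1.3, -1.0, 4.0]
opening: 55.9
finger_force: 25.0
```

Call:
move_arm:
  steps:
    - [0,[0,0,0],0]
    - [0,[0,0,0],0]

```text
time_s: 22.7
tcp_pos: [496.3, 386.8, 45.6]
eef_rot: [-0.611, 0.792, 0.0, 0.0]
wrist_force: [-2.5, -0.6, 5.4]
opening: 55.7
finger_force: 25.0
```

Call:
move_arm:
  steps:
    - [0,[0,0,0.04],0]
    - [0,[0,0,0.1],0]
    - [0,[0,0,0.16],0]
    - [0,[0,-0.03,0.195],0]
    - [0,[0,-0.09,0.2],0]

```text
time_s: 23.32
tcp_pos: [497.0, 297.6, 247.4]
eef_rot: [-0.612, 0.791, 0.0, 0.002]
wrist_force: [0.8, -0.6, -2.7]
opening: 55.7
finger_force: 25.0
```

Call:
move_arm:
  steps:
    - [0,[-0.001,-0.06,0],3]
    - [0,[-0.002,-0.12,0],6]
    - [0,[-0.003,-0.18,0],9]
    - [0,[-0.004,-0.24,0],12]
    - [0,[-0.005,-0.3,0],15]

```text
time_s: 23.95
tcp_pos: [490.4, -5.3, 244.8]
eef_rot: [0.71, -0.705, -0.0, 0.0]
wrist_force: [1.6, -0.3, -1.4]
opening: 55.5
finger_force: 25.0
```

Call:
move_arm:
  steps:
    - [0,[-0.002,-0.06,0],3]
    - [0,[-0.004,-0.12,0],6]
    - [0,[-0.007,-0.18,0],9]
    - [0,[-0.009,-0.24,0],12]
    - [0,[-0.01,-0.3,0],12.3]

```text
time_s: 24.58
tcp_pos: [480.6, -305.2, 244.6]
eef_rot: [0.781, -0.625, -0.0, -0.0]
wrist_force: [1.7, -0.5, -1.8]
opening: 56.1
finger_force: 25.0
```

Call:
move_arm:
  steps:
    - [0,[-0.001,-0.05,0],0]
    - [0,[-0.002,-0.1,0],0]
    - [0,[-0.002,-0.119,-0.03],0]
    - [0,[-0.002,-0.119,-0.07],0]
    - [0,[-0.002,-0.119,-0.09],0]

```text
time_s: 25.2
tcp_pos: [477.4, -422.0, 151.5]
eef_rot: [0.78, -0.626, -0.002, 0.0]
wrist_force: [0.3, 0.3, -2.1]
opening: 56.3
finger_force: 25.0
```

Call:
move_arm:
  steps:
    - [0,[0,0,0],0]
    - [0,[0,0,0],0]

```text
time_s: 25.45
tcp_pos: [479.7, -422.7, 155.8]
eef_rot: [0.78, -0.625, 0.0, 0.0]
wrist_force: [-0.1, -0.1, -1.6]
opening: 55.5
finger_force: 25.0
```

```bash
python3 both.py p5 vial_rack_mid cold_plate_mid; python3 -c "
import cv2,numpy as np
a=cv2.imread('pics/p5scene.png')[130:230,110:250];b=cv2.imread('pics/p5side.png')[60:160,350:490]
cv2.imwrite('pics/p5.png',cv2.resize(np.hstack([a,b]),None,fx=2.8,fy=2.8,interpolation=2))"
```

```text
tcp [ 479.7 -422.7  155.8] yaw 12.59 55.52987396719038 24.994518756866455 [-0.0798483  -0.14539181 -1.55916808]
scene vial_rack_mid 0.79 [164. 165.  46.  32.] 237 166.0 [ 475.9 -379.6] [39.4 56.9] -80.0
scene cold_plate_mid 0.71 [167. 180.  54.  25.] 198 98.1 [ 495.5 -412.4] [ 53.1 125. ] 27.9
side vial_rack_mid 0.9 [418. 100.  29.  35.] 433 166.5 [ 475.3 -418.8] [ 53.4 122.5] 13.9
side cold_plate_mid 0.79 [415. 122.  32.  28.] 14 113.9 [ 461.6 -364.1] [11.5 34.9] -65.4
```

View pics/p5.png

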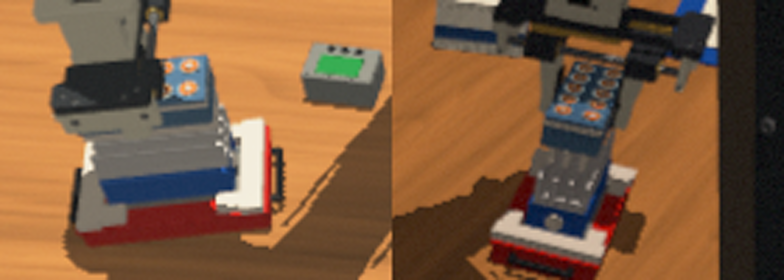

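The crops show the rack held squarely over the plate (scene crop (185,90), side crop (585,90)), plate level on the pack; I lower in steps watching force.

Call:
move_arm:
  steps:
    - [0,[0,0,-0.008],0]
    - [0,[0,0,-0.012],0]
    - [0,[0,0,-0.016],0]
    - [0,[0,0,-0.02],0]
    - [0,[0,0,-0.02],0]

```text
time_s: 26.38
tcp_pos: [479.0, -422.4, 134.6]
eef_rot: [0.78, -0.625, -0.0, 0.0]
wrist_force: [0.5, -0.6, -2.0]
opening: 55.9
finger_force: 25.0
```

Fins have entered freely (8+ mm below the tips, no load).

Call:
move_arm:
  steps:
    - [0,[0,0,-0.004],0]
    - [0,[0,0,-0.008],0]
    - [0,[0,0,-0.011],0]
    - [0,[0,0,-0.0125],0]
    - [0,[0,0,-0.0125],0]

```text
time_s: 27.0
tcp_pos: [479.1, -422.5, 123.6]
eef_rot: [0.78, -0.625, 0.0, 0.0]
wrist_force: [-1.6, 2.4, 6.8]
opening: 56.0
finger_force: 25.0
```

Call:
move_arm:
  steps:
    - [100,[0,0,0.001],0]
    - [100,[0,0,0.001],0]
    - [100,[0,0,0.001],0]
    - [100,[0,0,0.001],0]
    - [100,[0,0,0.001],0]

```text
time_s: 27.62
tcp_pos: [479.2, -422.5, 123.5]
eef_rot: [0.78, -0.625, -0.0, 0.0]
wrist_force: [-0.9, -0.2, -0.4]
opening: 87.3
finger_force: 0.0
```

Call:
move_arm:
  steps:
    - [100,[0,0,0.03],0]
    - [100,[0,0,0.08],0]
    - [100,[0,0,0.13],0]
    - [100,[0,0,0.15],0]
    - [100,[0,0,0.15],0]

```text
time_s: 28.25
tcp_pos: [479.8, -422.9, 275.7]
eef_rot: [0.78, -0.625, 0.002, -0.0]
wrist_force: [0.3, 0.2, -0.6]
opening: 87.5
finger_force: 0.0
```

```bash
python3 both.py p6 vial_rack_mid
```

```text
tcp [ 479.8 -422.9  275.7] yaw 12.58 87.51017762881429 0.0 [ 0.26285783  0.21947338 -0.56090601]
scene vial_rack_mid 0.8 [163. 174.  50.  28.] 701 133.7 [ 486.2 -418.2] [ 59.5 119.1] 12.1
side vial_rack_mid 0.73 [416. 113.  32.  38.] 468 133.9 [ 475.1 -419.3] [ 55.7 122.3] 12.4
```

Call:
move_arm:
  steps:
    - [100,[0.027,0.05,0],-4]
    - [100,[0.054,0.1,0],-8]
    - [100,[0.081,0.15,0],-12]
    - [100,[0.108,0.2,0],-16]
    - [100,[0.132,0.24,0],-20]

```text
time_s: 29.08
tcp_pos: [611.6, -180.4, 272.3]
eef_rot: [-0.659, 0.752, 0.001, -0.001]
wrist_force: [-0.2, -0.2, -0.1]
opening: 87.5
finger_force: 0.0
```

Call:
move_arm:
  steps:
    - [100,[0.026,0.045,0],-4]
    - [100,[0.026,0.045,0],-4]
    - [100,[0.026,0.045,0],-4]
    - [100,[0.026,0.045,0],-4]

```text
time_s: 29.58
tcp_pos: [636.7, -138.4, 273.2]
eef_rot: [-0.633, 0.774, 0.0, -0.0]
wrist_force: [0.5, 0.6, -0.1]
opening: 87.7
finger_force: 0.0
```

```bash
python3 w.py w8 lid_bar
```

```text
tcp [ 636.7 -138.5  273.4] closing yaw -11.49
lid_bar (0.82, array([323., 172.,  68., 116.]), 1017, 53.3, array([ 637.4, -138. ]), array([13.2, 88.9]), -11.3)
```

View pics/w8.png

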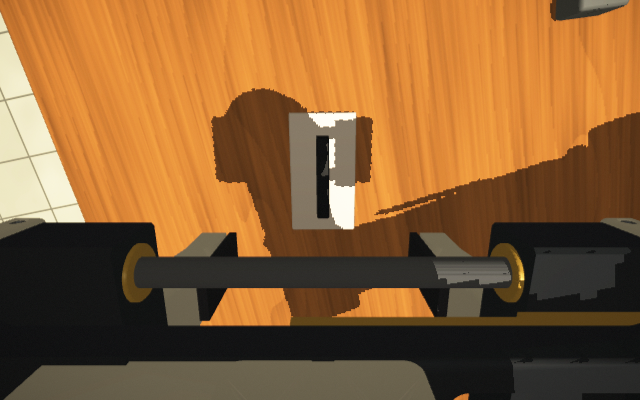

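The wrist view shows the lid at (323,170), bar at (322,177) along the image and square to the gripper.

Call:
move_arm:
  steps:
    - [70,[0,0,-0.06],0]
    - [60,[0,0,-0.12],0]
    - [50,[0,0,-0.18],0]
    - [50,[0,0,-0.215],0]
    - [50,[0,0,-0.222],0]

```text
time_s: 30.3
tcp_pos: [635.3, -138.3, 49.1]
eef_rot: [-0.633, 0.774, 0.001, -0.002]
wrist_force: [0.2, 0.0, 1.0]
opening: 45.3
finger_force: 0.0
```

Call:
move_arm:
  steps:
    - [40,[0,0,0],0]
    - [0,[0,0,0],0]
    - [0,[0,0,0],0]
    - [0,[0,0,0],0]
    - [0,[0,0,0],0]

```text
time_s: 30.92
tcp_pos: [637.6, -137.4, 52.8]
eef_rot: [-0.633, 0.774, -0.0, 0.0]
wrist_force: [-2.2, 0.5, 6.3]
opening: 13.5
finger_force: 25.0
```

Call:
move_arm:
  steps:
    - [0,[0,0,0],0]
    - [0,[0,0,0],0]
    - [0,[0,0,0],0]

```text
time_s: 31.3
tcp_pos: [637.7, -137.4, 52.8]
eef_rot: [-0.633, 0.774, -0.0, 0.0]
wrist_force: [-1.3, 1.1, 7.3]
opening: 14.5
finger_force: 25.0
```

Call:
move_arm:
  steps:
    - [0,[0,0,0.04],0]
    - [0,[0,0,0.1],0]
    - [0,[0,0,0.15],0]
    - [0,[-0.016,-0.03,0.18],3]
    - [0,[-0.043,-0.08,0.18],7]

```text
time_s: 31.92
tcp_pos: [595.7, -217.3, 234.9]
eef_rot: [-0.681, 0.732, -0.002, 0.002]
wrist_force: [0.2, -0.6, -2.3]
opening: 13.8
finger_force: 25.0
```

Call:
move_arm:
  steps:
    - [0,[-0.027,-0.05,0],4]
    - [0,[-0.054,-0.1,0],8]
    - [0,[-0.081,-0.15,0],12]
    - [0,[-0.105,-0.19,0],16]
    - [0,[-0.115,-0.205,0],17]

```text
time_s: 32.55
tcp_pos: [477.3, -424.4, 231.3]
eef_rot: [0.78, -0.626, -0.0, 0.0]
wrist_force: [0.4, 0.1, -1.3]
opening: 13.6
finger_force: 25.0
```

Call:
move_arm:
  steps:
    - [0,[0,0,-0.02],0]
    - [0,[0,0,-0.03],0]
    - [0,[0,0,-0.03],0]
    - [0,[0,0,-0.03],0]

```text
time_s: 33.05
tcp_pos: [479.7, -422.4, 202.2]
eef_rot: [0.781, -0.625, 0.0, 0.0]
wrist_force: [-0.5, 0.3, -1.5]
opening: 14.0
finger_force: 25.0
```

```bash
python3 both.py p7 lid_bar vial_rack_mid; python3 -c "
import cv2,numpy as np
a=cv2.imread('pics/p7scene.png')[120:220,110:250];b=cv2.imread('pics/p7side.png')[50:150,350:490]
cv2.imwrite('pics/p7.png',cv2.resize(np.hstack([a,b]),None,fx=2.8,fy=2.8,interpolation=2))"
```

```text
tcp [ 479.7 -422.4  202.2] yaw 12.62 13.970711205730044 24.992850422859192 [-0.4529473   0.26417058 -1.4690163 ]
scene lid_bar 0.55 [156. 163.  62.  33.] 70 200.6 [ 477.8 -393.3] [16.5 30.9] 10.7
scene vial_rack_mid 0.94 [164. 179.  48.  17.] 123 131.4 [ 508.4 -412.6] [ 11.3 118.6] 14.2
side lid_bar 0.73 [419.  94.  43.  41.] 80 203.3 [ 474.2 -412.6] [15.9 73. ] 10.1
side vial_rack_mid 0.69 [414. 121.  26.  19.] 101 133.2 [ 463.5 -370.6] [22.1 53. ] -74.6
```

View pics/p7.png

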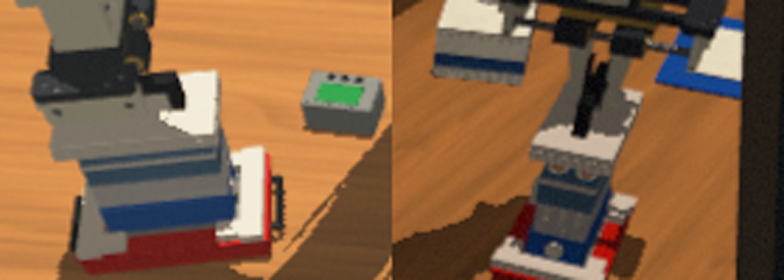

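The crops show the lid level and square over the rack (scene crop (150,120), side crop (590,125)).

Call:
move_arm:
  steps:
    - [0,[0,0,-0.01],0]
    - [0,[0,0,-0.016],0]
    - [0,[0,0,-0.021],0]
    - [0,[0,0,-0.024],0]
    - [0,[0,0,-0.025],0]

```text
time_s: 33.98
tcp_pos: [479.1, -422.5, 176.3]
eef_rot: [0.78, -0.625, -0.0, 0.0]
wrist_force: [0.5, 0.2, -2.4]
opening: 13.6
finger_force: 25.0
```

Call:
move_arm:
  steps:
    - [0,[0,0,0],0]
    - [0,[0,0,0],0]

```text
time_s: 34.22
tcp_pos: [479.3, -422.5, 176.8]
eef_rot: [0.78, -0.625, 0.0, -0.0]
wrist_force: [0.2, 0.1, -1.6]
opening: 13.9
finger_force: 25.0
```

Call:
move_arm:
  steps:
    - [0,[0,0,-0.001],0]
    - [0,[0,0,-0.002],0]
    - [0,[0,0,-0.003],0]
    - [0,[0,0,-0.003],0]

```text
time_s: 34.72
tcp_pos: [479.3, -422.5, 174.8]
eef_rot: [0.78, -0.625, 0.0, 0.0]
wrist_force: [-2.6, 2.4, 7.1]
opening: 13.8
finger_force: 25.0
```

Call:
move_arm:
  steps:
    - [60,[0,0,0.002],0]
    - [60,[0,0,0.002],0]
    - [60,[0,0,0.002],0]
    - [60,[0,0,0.002],0]
    - [60,[0,0,0.002],0]

```text
time_s: 35.35
tcp_pos: [479.2, -422.5, 175.4]
eef_rot: [0.78, -0.625, -0.0, 0.0]
wrist_force: [1.0, 0.1, 0.0]
opening: 51.7
finger_force: 0.0
```

Call:
move_arm:
  steps:
    - [60,[0,0,0.03],0]
    - [60,[0,0,0.08],0]
    - [60,[0,0,0.13],0]
    - [60,[0,0,0.15],0]
    - [60,[0,0,0.15],0]

```text
time_s: 35.98
tcp_pos: [479.8, -422.8, 327.6]
eef_rot: [0.78, -0.625, 0.002, -0.0]
wrist_force: [-0.1, -0.0, -0.4]
opening: 52.8
finger_force: 0.0
```

```bash
python3 both.py p8 lid_bar vial_rack_mid thawed_pack_mid disinfectant logger; python3 -c "
import cv2,numpy as np
a=cv2.imread('pics/p8scene.png')[120:220,110:250];b=cv2.imread('pics/p8side.png')[50:150,350:490]
cv2.imwrite('pics/p8.png',cv2.resize(np.hstack([a,b]),None,fx=2.8,fy=2.8,interpolation=2))"
```

```text
tcp [ 479.8 -422.8  327.6] yaw 12.58 52.84722474375806 0.0 [-0.06178149 -0.00924554 -0.37478018]
scene lid_bar 0.97 [159. 168.  60.  35.] 188 174.9 [ 483.4 -421.8] [17.2 90.2] 12.8
scene vial_rack_mid 0.56 [166. 184.  46.  11.] 7 120.2 [ 514.6 -384.2] [ 3.3 75. ] 11.1
scene thawed_pack_mid 0.85 [359. 200.  46.  29.] 643 37.6 [457.4  88.8] [ 62.3 119. ] 13.7
scene disinfectant 0.85 [428. 160.  24.  46.] 71 127.6 [326.8 285.4] [24.8 30.7] 86.7
scene logger None
side lid_bar 0.76 [418. 104.  42.  44.] 95 176.0 [ 475.2 -420.4] [13.5 88.8] 13.2
side vial_rack_mid 0.68 [411. 124.  21.  16.] 41 115.8 [ 463.3 -361.6] [ 6.9 53. ] -79.5
side thawed_pack_mid 0.71 [316. 251.  52.  51.] 1150 37.8 [448.6  89.8] [ 59.9 119.4] 13.8
side disinfectant None
side logger 0.72 [445. 181.  34.  28.] 350 41.9 [ 318.6 -284.6] [46.7 73.9] -5.1
```

View pics/p8.png

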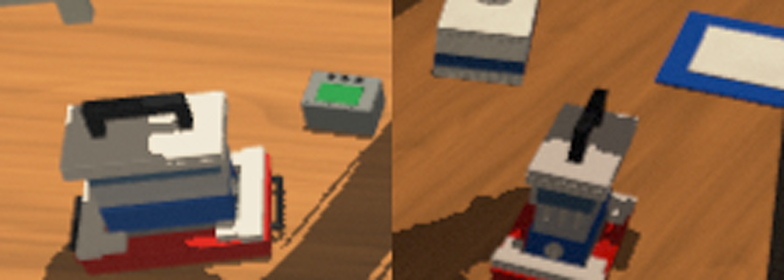

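The crops show the lid seated level over the stack (bar at (140,110) and (590,125)); bar top at about 175–176 mm matches the expected 176.

```bash
python3 -c "from plant import order; print(order.job_done())"
```

```text
the job is handed in; nothing more can be done
None
```

The carrier is packed in order (blue pack, finned plate, vial rack, lid), each piece set down before release, and the job is handed in at about 36 s of the 141 s allowed. In the last camera check the stack was square with the carrier at the seated height, and the yellow pack, logger and bottle were where they started; the judge returned no verdict.

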